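# Let the tall tin roll out of the tin dispenser

### The job

The plywood tin dispenser on the picnic table holds a tall tin in one lane and a flat tin in the other. Press down the paddle of the lever beside the tall tin's lane, so that its gate lifts and the tin rolls into the tray at the bottom, then let the lever come back up so the gate is down again. Do not touch or pick up the tins, do not work the other lever (the flat tin stays behind its gate), and leave the mug, the jar and the spoon where they stand.

Things in the scene. Friction and masses are not known exactly. Their poses are not given: they have to be found in the camera images.
- dispenser: Plywood dispenser, fixed, 355 x 270 mm, 117 mm high. Origin on the table, mid-width; x points down the lanes from the paddles to the tray, y left, z up. Lanes centred at y = +46 (left) and -46 (right), 84 wide, x = 0 to 115, sloping down 10 degrees, walls 102 high; gates at x = 100. Tray x = 115 to 226, a step lower, end wall 74 high. Each lane has its lever along its outer side.
- lever_left (a joint): Hinge angle of the left lane's lever. 0 = at rest, gate down; grows as the paddle is pressed, to a stop at 0.5 rad. The tin passes under the gate from about 0.4. A spring returns it when released; fully down takes about 5 N at the paddle. Hinge line parallel to the dispenser's y axis, through x = -10, y = +110, z = 118 mm in its frame.
- lever_right (a joint): Hinge angle of the right lane's lever. 0 = at rest, gate down; grows as the paddle is pressed, to a stop at 0.5 rad. The tin passes under the gate from about 0.4. A spring returns it when released; fully down takes about 5 N at the paddle. Hinge line parallel to the dispenser's y axis, through x = -10, y = -110, z = 118 mm in its frame.
- paddle_left (a point): Centre of the top of the left lever's square wooden paddle (36 x 36 x 10 mm), at the end nearer the robot: 80 mm from the hinge line, at rest 10 mm above it and 128 mm above the table. Full stroke: about 40 mm down. The gate is on the lever's other end.
- paddle_right (a point): Centre of the top of the right lever's square wooden paddle (36 x 36 x 10 mm), at the end nearer the robot: 80 mm from the hinge line, at rest 10 mm above it and 128 mm above the table. Full stroke: about 40 mm down. The gate is on the lever's other end.
- tin_tall: The tall tin: steel, plain paper label, 60 mm diameter, 76 mm long, about 0.3 kg, lying across its lane (left or right) against the gate. Origin at its centre, y along its axis. Starts at x = 67 mm in the dispenser's frame, 86 mm above the table; in the tray it rests at about x = 196 mm, centre 54 mm above the table.
- tin_flat: The flat tin: the same make and 60 mm diameter, but only 40 mm long, lying on its side behind the gate of the other lane. Origin at its centre, y along its axis.
- mug: White mug, 76 mm wide, 85 mm high, standing to the left of the dispenser. Origin under its centre.
- jar: Glass jar with a steel cap, 68 mm wide, 100 mm high, standing to the right of the dispenser. Origin under its centre.
- spoon: Wooden spoon, 200 mm long, lying on the table between the robot and the dispenser. Origin on the table under it; x along it.
There are look-alikes about, which are no part of the job. What is shaped like the tin_flat but orange or yellow is not meant. Leave any pink look-alike of the tin_tall alone.

How it is judged:
By the outcome, as a careful person would: the job done as asked, in the order asked, and still so for the second after the job is handed in, with the robot touching nothing.
It also fails if it takes over 32 s, if anything falls off the work surface, if the arm or the gripper's body presses on something with over 40 N, if the wrist force passes 120 N, or if a joint passes its speed limit or range.

### The arm

A 6-joint arm with a two-finger parallel gripper is mounted at the origin on the work surface. World frame = base frame: x ahead of the robot, y to its left, z up, the work surface at z = 0. Lengths are in m, angles in degrees, forces in N, time in s.
With the tool pointing down it reaches from about 0.2 to 0.875 m from the base axis. Payload 3.4 kg.
Tool frame: the origin (TCP) lies between the finger pads; the fingertips stand 11 mm ahead of it and the grasp point (between the pads) lies 8 mm behind it; z points along the fingers, y is the line along which they close (so a half turn about z gives the same grasp; the last joint's range is limited). The gripper opens to 94 mm and grips with 3 to 60 N. Pads are 16 mm wide; open, the fingers measure 119 mm over their backs; the gripper's body (75 mm by 177 mm) begins 78 mm behind the grasp point.
Start: joints at [-79.24, 15.808, 86.224, -0, 77.962, -6.933], TCP at [0.175, -0.548, 0.216] pointing down, gripper open.
Joint ranges: [-165.64, 165.64], [-43.16, 119.46], [12.63, 154.43], [-67.54, 247.53], [6.08, 155.33], [-154.97, 154.97]. Speed limits (degrees/s): [147.25, 147.25, 180, 180, 180, 180].

### API

Orientations are given as a 3x3 rotation matrix whose columns are the frame's x, y, z axes.
In Python, from workcell import arm gives the robot as it stands.
- The arm moves only by the shell command python3 -m pendant 'ROWS' [OPENING]. ROWS is JSON, one flat list of numbers, 6 for each row, row after row: the shift along the tool's x, y, z in mm, then the turn, a rotation vector about the tool's x, y, z in rad. A call has exactly 8 rows; each row is the pose to reach, as a shift and turn from the pose commanded when the call began, along the tool's axes at that moment; what a row does not reach only later rows make up. A row lasts 1/12 s, in which the tool goes at most 41.7 mm and 7.16 degrees, less where a joint would pass 70% of its speed; a pose out of reach is approached as far as the arm can. A call with a gripper value outside its range is refused whole. OPENING is the opening, from 0 (shut) to 1 (fully open), set as the call begins (- or left out, the last holds). The fingers move at their own pace and stop on an object; the grip force is fixed at half the most. Time passes only in rows, so rows that repeat a pose let the fingers close, or fill a call up. It gives the time, the measured TCP pose, the force, the opening and the grip force at its end, in the units of the state.
- arm.observe(): the state, without advancing time (a new reading comes with each control period).
- arm.snapshot(name): name is "scene" or "side" or "wrist"; returns a dict with "image" (480x640x3 uint8, red, green, blue), "K" (3x3 intrinsics, pixels), "rvec" (rotation vector, rad) and "tvec" (3), from world to camera coordinates, as OpenCV has them; the wrist camera has in their place "mount" (4x4, takes a point from camera to tool coordinates, whose origin is the TCP and whose axes are the flange's). Camera axes: x right, y down, z forward; pixel columns grow to the right and rows downward; lengths in m; the calibration is good to about 2 mm. A picture is of the moment at which its call begins: read the wrist's pose just before it. There is no depth.
- arm.finish_job(): hands the job in; it is judged then, once.
The state is a dict: "t": time; "joint_positions": joint angles; "qvel": joint speeds; "joint_efforts": joint torques, N m; "tool_pos": TCP position; "tool_rot": TCP orientation; "contact_force": force on the tool from outside, world axes, zero at the start; "ft_torque": the same for the moment, N m; "grip_width": finger opening in m; "gripper_force": force on a finger pad.
Only numpy, scipy, OpenCV 4.12 (cv2) and the standard library are available. Lean on these libraries where they do the work, as an engineer would, in place of code of your own. Each camera call takes 0.05 s, during which the arm holds its last target. There are 200 camera calls.

## Working session

There is one attempt and no reset: what is moved stays moved. The work goes in short steps, Python scripts to look and compute and a shell command to move; the robot and the scene stay as the last step left them, time stands still between calls to the robot, and variables do not carry over. Pictures are saved under pics/ and viewed, at most 10 in all, crops included, and the job is handed in when it is done.

```bash
mkdir -p pics
python3 - <<'E'
from workcell import arm
import cv2
for n in("scene","side"):
    s=arm.snapshot(n); cv2.imwrite(f"pics/{n}0.png",s["image"][:,:,::-1]); print(n,s["K"],s["rvec"],s["tvec"])
o=arm.observe();print(o["t"],o["tool_pos"],o["tool_rot"])
E
```

```text
scene [[551.04644057   0.         320.23779278]
 [  0.         551.04644057 228.38838351]
 [  0.           0.           1.        ]] [ 1.87173102  1.96744306 -0.56536111] [-0.00731723 -0.43769958  1.50454173]
side [[457.16709362   0.         312.74151874]
 [  0.         457.16709362 238.39635464]
 [  0.           0.           1.        ]] [ 2.15883966 -0.35517232  0.19779448] [-0.57645689  0.20815353  0.94395034]
0.1 [ 0.17465674 -0.54734115  0.21573205] [[ 9.52701406e-01  3.03907799e-01 -2.84211753e-04]
 [ 3.03907870e-01 -9.52700202e-01  1.52710704e-03]
 [ 1.93331144e-04 -1.54125121e-03 -9.99998794e-01]]
```

View pics/scene0.png

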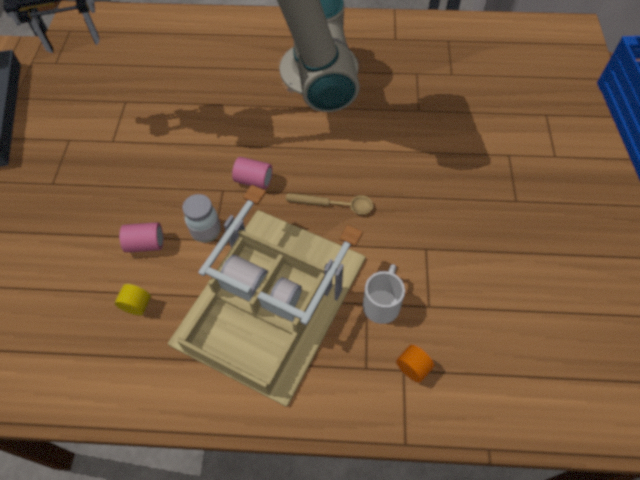

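View pics/side0.png

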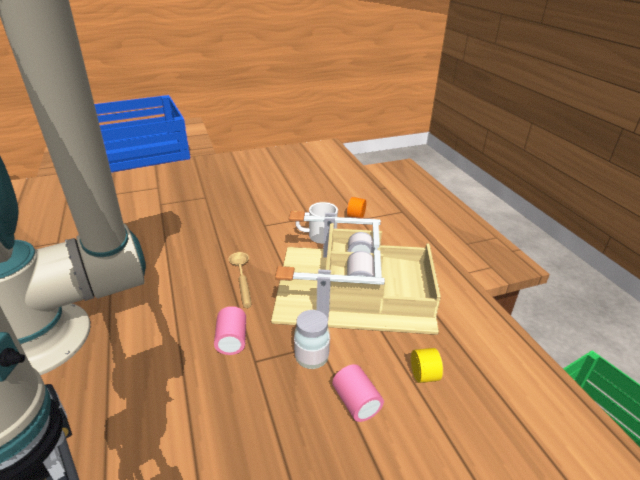

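The scene view is from ahead: image right is robot left, which matches the mug at (383,297) standing left of the dispenser. There are two grey tins in the lanes, one at (241,276) in the right lane and a shorter one at (285,296) in the left. The pink ones at (252,173) and (141,237) and the yellow and orange ones are look-alikes. The longer grey tin fits tin_tall, so the right lever's paddle at about (255,195) is the one to press. I'll confirm that in a crop.

Run:
```python
import cv2
a=cv2.imread("pics/scene0.png")[150:350,180:390]; cv2.imwrite("pics/c1.png",cv2.resize(a,None,fx=3,fy=3,interpolation=cv2.INTER_CUBIC)[:600])
a=cv2.imread("pics/side0.png")[195:345,260:450]; cv2.imwrite("pics/c2.png",cv2.resize(a,None,fx=4,fy=4,interpolation=cv2.INTER_CUBIC))
```

```text
(no output)
```

View pics/c1.png

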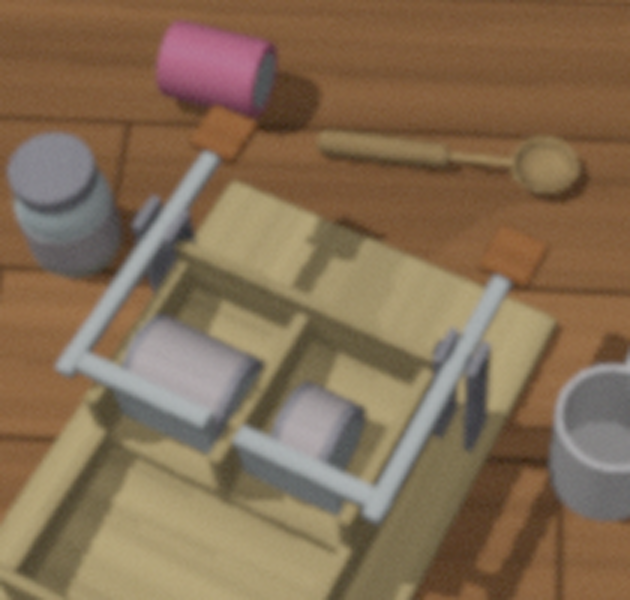

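View pics/c2.png

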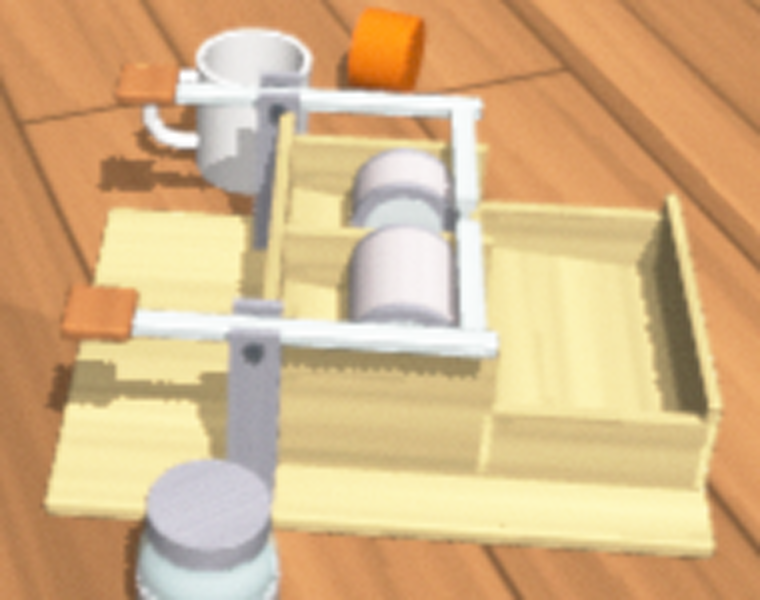

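The crop confirms it: the longer tin is in the image-left (right) lane, and its paddle's top centre is at scene (254.7,194) and side (285,271). The pink tin beside the paddle lies flat on the table. Next I'll fit the dispenser's pose and compute the offsets.

```bash
cat > h.py <<'E'
from workcell import arm
import cv2,numpy as np
def ray(n,uv,z):
    s=arm.snapshot(n);R=cv2.Rodrigues(np.array(s["rvec"]))[0];t=np.array(s["tvec"]).ravel()
    d=R.T@np.linalg.inv(s["K"])@[*uv,1];c=-R.T@t
    return c+d*(z-c[2])/d[2]
E
python3 - <<'E'
from h import *
np.set_printoptions(precision=4,suppress=True)
r=[ray("scene",(254.7,194),.128),ray("side",(285.3,270.5),.128)]
l=[ray("scene",(351.3,235.3),.128),ray("side",(297.5,215),.128)]
print(r,l); print(np.linalg.norm(np.mean(r,0)-np.mean(l,0)))
y=np.mean(l,0)-np.mean(r,0);y/=np.linalg.norm(y);print("y",y)
print("pink",ray("scene",(252,173),.03),"jar",ray("scene",(197,205),.1))
o=arm.observe();R=np.array(o["tool_rot"]);p=np.array(o["tool_pos"])
for z in(.216,.16):
    g=np.mean(r,0);g[2]=z;print("tool shift mm",1000*R.T@(g-p))
# yaw so tool y lines up with dispenser y (or minus)
for s in(1,-1):
    yy=R.T@(s*y);print("turn about tool z",np.arctan2(-yy[0],yy[1]))
E
```

```text
[array([ 0.5139, -0.0988,  0.128 ]), array([ 0.5147, -0.0999,  0.128 ])] [array([0.6034, 0.1015, 0.128 ]), array([0.6022, 0.0958, 0.128 ])]
0.21687951681677184
y [0.4078 0.9131 0.    ]
pink [ 0.3869 -0.1309  0.03  ] jar [ 0.5279 -0.2217  0.1   ]
tool shift mm [ 459.8197 -323.9412    0.4087]
tool shift mm [ 459.8202 -323.928    56.4087]
turn about tool z -2.4127407566350674
turn about tool z 0.7288518969547259
```

```bash
python3 -m pendant '[29,-20,0,0,0,0, 58,-40,0,0,0,0, 87,-61,0,0,0,0, 116,-81,0,0,0,0, 145,-101,0,0,0,0, 174,-122,0,0,0,0, 203,-142,0,0,0,0, 232,-162,0,0,0,0]' 0; python3 -m pendant '[29,-20,0,0,0,0, 58,-40,0,0,0,0, 87,-61,0,0,0,0, 116,-81,0,0,0,0, 145,-101,0,0,0,0, 174,-122,0,0,0,0, 203,-142,0,0,0,0, 228,-162,0,0,0,0]' -; python3 -m pendant '[0,0,0,0,0,0.11, 0,0,0,0,0,0.22, 0,0,0,0,0,0.33, 0,0,5,0,0,0.44, 0,0,15,0,0,0.55, 0,0,25,0,0,0.66, 0,0,35,0,0,0.73, 0,0,40,0,0,0.73]' -
python3 - <<'E'
from h import *
s=arm.snapshot("side");cv2.imwrite("pics/s2.png",s["image"][:,:,::-1])
o=arm.observe();R=np.array(o["tool_rot"]);p=np.array(o["tool_pos"]);print(R.round(3),p,1000*R.T@(np.array([.5143,-.0993,.139])-p))
E
```

```text
t: 1.07
tool_pos: [0.3473, -0.3215, 0.2167]
tool_rot: [[0.953, 0.304, 0.0], [0.304, -0.953, -0.0], [0.0, 0.001, -1.0]]
contact_force: [0.9, 0.0, 0.3]
grip_width: 0.0439
gripper_force: 0.0
t: 1.73
tool_pos: [0.5158, -0.0976, 0.2166]
tool_rot: [[0.953, 0.304, 0.001], [0.304, -0.953, -0.0], [0.001, 0.0, -1.0]]
contact_force: [0.3, -0.4, -0.5]
grip_width: 0.0003
gripper_force: 0.0
t: 2.4
tool_pos: [0.5138, -0.0991, 0.1754]
tool_rot: [[0.912, -0.41, -0.002], [-0.41, -0.912, 0.0], [-0.002, 0.0, -1.0]]
contact_force: [0.1, 0.8, -0.2]
grip_width: 0.0005
gripper_force: 0.0
[[ 0.913 -0.407 -0.003]
 [-0.407 -0.913  0.001]
 [-0.003  0.    -1.   ]] [ 0.51351661 -0.09901901  0.17485042] [ 0.93312586 -0.07529197 35.84785689]
```

View pics/s2.png

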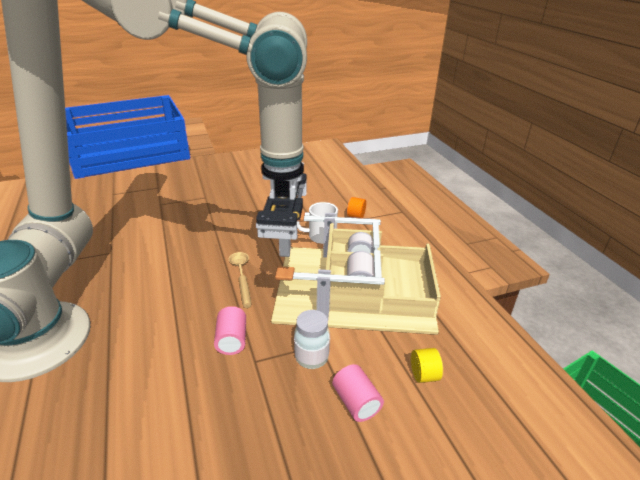

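The closed fingers are above the right paddle, at about (286,250). Now I'll press, following the paddle's arc.

```bash
python3 -m pendant '[1,0,20,0,0,0, 1,0,32,0,0,0, 1,0,40,0,0,0, 2,0,48,0,0,0, 3,0,55,0,0,0, 4,0,62,0,0,0, 5,0,68,0,0,0, 5,0,70,0,0,0]' -; python3 -m pendant '[0,0,0,0,0,0, 0,0,0,0,0,0, 0,0,0,0,0,0, 0,0,0,0,0,0, 0,0,0,0,0,0, 0,0,0,0,0,0, 0,0,0,0,0,0, 0,0,0,0,0,0]' -
python3 - <<'E'
from h import *
s=arm.snapshot("side");a=s["image"][170:350,230:460,::-1];cv2.imwrite("pics/s3.png",cv2.resize(a,None,fx=3,fy=3))
E
```

```text
t: 3.12
tool_pos: [0.5184, -0.1011, 0.1062]
tool_rot: [[0.913, -0.408, -0.002], [-0.408, -0.913, 0.001], [-0.002, 0.0, -1.0]]
contact_force: [-2.9, 2.0, 6.0]
grip_width: 0.0002
gripper_force: 3.2
t: 3.78
tool_pos: [0.5184, -0.1011, 0.1067]
tool_rot: [[0.913, -0.409, -0.001], [-0.409, -0.913, 0.0], [-0.001, 0.0, -1.0]]
contact_force: [-3.9, 1.9, 4.3]
grip_width: 0.0004
gripper_force: 3.2
```

View pics/s3.png

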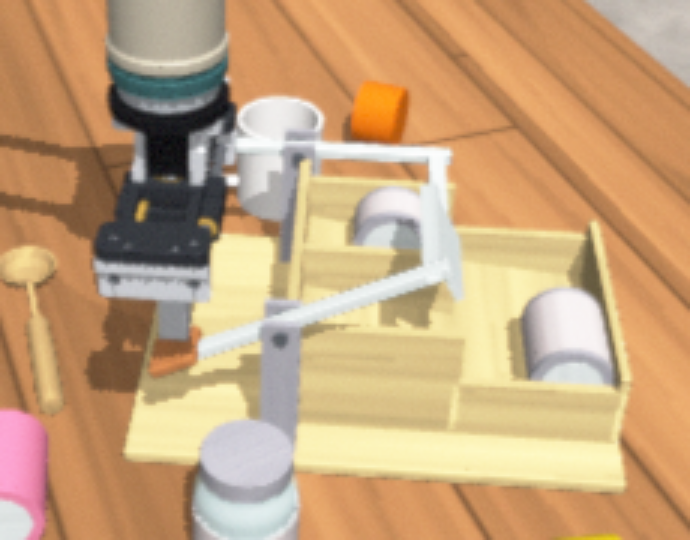

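The gate is lifted and the tall tin is in the tray against the end wall, at crop (565,340). The flat tin is still behind its gate. I'll let the lever up slowly and back off.

```bash
python3 -m pendant '[0,0,-7,0,0,0, -1,0,-14,0,0,0, -2,0,-21,0,0,0, -3,0,-28,0,0,0, -4,0,-36,0,0,0, -4,0,-50,0,0,0, -4,0,-75,0,0,0, -4,0,-100,0,0,0]' -; python3 -m pendant '[0,0,-10,0,0,0, 0,0,-20,0,0,0, 0,0,-20,0,0,0, 0,0,-20,0,0,0, 0,0,-20,0,0,0, 0,0,-20,0,0,0, 0,0,-20,0,0,0, 0,0,-20,0,0,0]' -
python3 - <<'E'
from h import *
s=arm.snapshot("side");a=s["image"][150:400,200:460,::-1];cv2.imwrite("pics/s4.png",cv2.resize(a,None,fx=2.4,fy=2.4))
E
```

```text
t: 4.5
tool_pos: [0.5164, -0.1001, 0.2075]
tool_rot: [[0.913, -0.409, 0.002], [-0.409, -0.913, -0.001], [0.002, -0.0, -1.0]]
contact_force: [0.4, -0.2, -0.9]
grip_width: 0.0006
gripper_force: 0.0
t: 5.17
tool_pos: [0.5151, -0.0997, 0.2256]
tool_rot: [[0.913, -0.409, -0.001], [-0.409, -0.913, 0.0], [-0.001, 0.0, -1.0]]
contact_force: [-0.3, 0.7, -0.2]
grip_width: 0.0004
gripper_force: 0.0
```

View pics/s4.png

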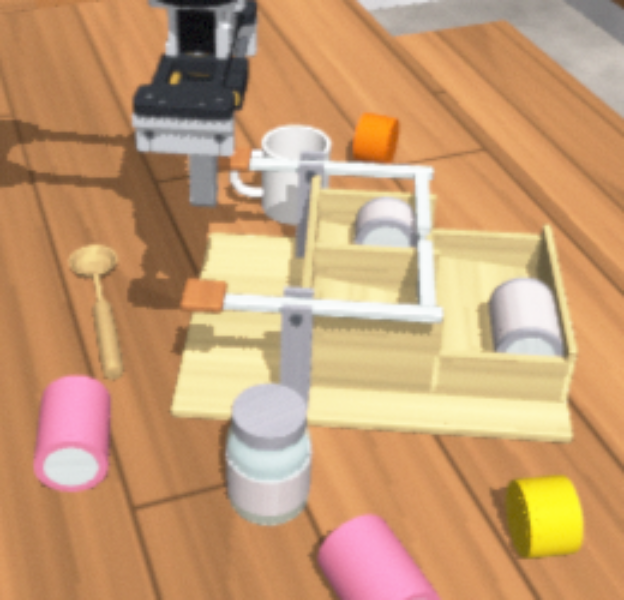

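The lever is level again with its gate down. The tall tin is in the tray at (525,315), the flat tin is still behind its gate at (385,220), everything else is where it stood, and the gripper is clear.

```bash
python3 -c "
from workcell import arm
print(arm.finish_job())"
```

```text
the job is handed in; nothing more can be done
None
```

I pressed the right lever and the tall tin rolled into the tray; the lever is back up with its gate down, nothing else was moved, and the job is handed in at about 5 s on the robot's clock.

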